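Refit a control panel's relay modules and clear the old terminal blocks

ROBOT

A 6-joint arm with a two-finger parallel gripper is mounted at the origin on the work surface. World frame = base frame: x ahead of the robot, y to its left, z up, the work surface at z = 0. Lengths are in mm, angles in rad, forces in N, time in s.
With the tool pointing down it reaches from about 300 to 775 mm from the base axis. Payload 14.6 kg.
Tool frame: the origin (TCP) lies on the centre line of the jaws, within the pads' length; the fingertips stand 19 mm ahead of it and the grasp point (between the pads) is the TCP (bot.tip_reach is the distance from the TCP to the fingertips, in mm); z points along the fingers, y is the line along which they close (so a half turn about z gives the same grasp; the last joint's range is limited). The gripper opens to 85 mm and grips with 20 to 120 N. Pads are 22 mm wide; open, the fingers measure 114 mm over their backs; the gripper's body (76 mm by 85 mm) begins 54 mm behind the grasp point. The pads swing forward as they close: fully open they stand 13 mm farther back than shut.
Start: joints at [1.278, 0.3, 1.521, -0, 1.321, -0.067], TCP at [123.136, 536.029, 250.281] pointing down, gripper open.
Joint ranges: [-3.03, 3.03], [-0.79, 2.21], [0.23, 2.52], [-1.04, 4.18], [0, 3.07], [-2.55, 2.55]. Speed limits (rad/s): [2.22, 2.22, 2.57, 3.14, 3.14, 3.14].

INTERFACE

Orientations are given as a unit quaternion [w, x, y, z].
In Python, from rig import bot gives the robot as it stands. Calls block until the motion is done:
- bot.move_to(position, orientation): joint-space move of the TCP to a pose.
- bot.servo_line(position, attitude=None, speed=150, until_force=None): straight line of the TCP; attitude=None keeps the orientation; speed is the mean speed in mm/s. With until_force (N) it stops when the force on the tool has changed by that much, and returns True; else False.
- bot.move_joints(angles): joint-space move.
- bot.move_gripper(opening, grip_force=None): finger opening in mm; grip_force is the grip in N (None keeps the last); returns when the fingers have stopped.
- bot.dwell(seconds).
- bot.ik(position, orientation): joint angles nearest the present ones, or None.
- bot.read_state(): the state.
- bot.read_camera(name): name is "side" or "top" or "wrist"; returns a dict with "image" (400x640x3 uint8, blue, green, red), "depth" (400x640 float32, mm along the optical axis (not along the pixel's ray), 0 where there is no reading), "fovy" (degrees; the focal length in pixels is half the picture's height over the tangent of half this angle, whatever the lens; pixels are square), "cx", "cy" (the principal point, pixels), "eye" and "attitude" of the camera in the world; the wrist camera has in their place "mount" (4x4, takes a point from camera to tool coordinates, whose origin is the TCP and whose axes are the flange's). Camera axes: x right, y down, z forward; pixel columns grow to the right and rows downward; lengths in mm; the calibration is good to about 2 mm. A picture is of the moment at which its call begins: read the wrist's pose just before it.
A pose or a line that the arm cannot do raises bot.MotionError and nothing moves.
- bot.finish_job(): hands the job in; it is judged then, once.
The state is a dict: "clock": time; "joint_positions": joint angles; "qvel": joint speeds; "effort": joint torques, N m; "ee_pos": TCP position; "tool_rot": TCP orientation; "ft_force": force on the tool from outside, world axes, zero at the start; "moment": the same for the moment, N m; "grip_width": finger opening in mm; "grip_force": force on a finger pad.
Only numpy, scipy, OpenCV 4.12 (cv2) and the standard library are available. Lean on these libraries where they do the work, as an engineer would, in place of code of your own. Each camera call takes 0.05 s, during which the arm holds its last target. There are 200 camera calls.

TASK

With all the relay modules still out of the panel, switch the panel off at its red-balled lever; then seat every loose relay module flat and square, right to the bottom, in a pocket of its own, and once all are in switch the panel fully on again. Empty the old terminal blocks from the scoop tray into the grey scrap bin and stand the tray upright back in the middle of its blue mat. Leave the screwdriver, the mug and the tape where they are.

Things in the scene. Friction and masses are not known exactly. Their poses are not given: they have to be found in the camera images.
- panel: white-faced control panel lying face up, a fixed slab 220 (x) x 250 (y) x 40 mm high; origin at the centre of its underside, z up. It has four rectangular pockets and, on its -y side, a red-balled isolator lever on a grey block (70 x 50 x 25 mm) centred at x 0, y -85 mm of the panel, standing on the panel face. Small lamps and blue lines on the face are only decoration.
- pocket0 (a point): centre of the floor of a pocket, axes parallel to the panel's; the pocket is 68 (panel x) x 48 (panel y) mm and 12 mm deep, floor 28 mm above the table, rim with a 3 mm chamfer; any module fits any pocket (panel x -45, y 0 mm)
- pocket1 (a point): centre of the floor of a pocket, axes parallel to the panel's; the pocket is 68 (panel x) x 48 (panel y) mm and 12 mm deep, floor 28 mm above the table, rim with a 3 mm chamfer; any module fits any pocket (x +45, y 0 mm)
- pocket2 (a point): centre of the floor of a pocket, axes parallel to the panel's; the pocket is 68 (panel x) x 48 (panel y) mm and 12 mm deep, floor 28 mm above the table, rim with a 3 mm chamfer; any module fits any pocket (x -45, y +80 mm)
- pocket3 (a point): centre of the floor of a pocket, axes parallel to the panel's; the pocket is 68 (panel x) x 48 (panel y) mm and 12 mm deep, floor 28 mm above the table, rim with a 3 mm chamfer; any module fits any pocket (x +45, y +80 mm)
- power (a joint): angle of the panel's isolator lever (rad): 1.0 = ON, ball leaning 0.5 rad from upright towards the panel's +x; 0 = OFF, leaning 0.5 rad towards the panel's -x. It stays where it is left; pushing it takes about 1 N at the ball. Pivot 62 mm above the table at panel x 0, y -85 mm
- power_tip (a point): centre of the red ball (26 mm diameter) on the end of the 80 mm isolator lever; moves with the lever; about 132 mm above the table at either end of its swing
- module0: loose plug-in relay module, about 120 g: black base 64 (x) x 44 (y) x 16 mm high, on it centred a green housing 40 (x) x 26 (y) x 20 mm (36 mm high in all), with an orange label on top; origin at the centre of the underside, z up; alike when turned half round. May be absent
- module1: loose plug-in relay module, about 120 g: black base 64 (x) x 44 (y) x 16 mm high, on it centred a green housing 40 (x) x 26 (y) x 20 mm (36 mm high in all), with an orange label on top; origin at the centre of the underside, z up; alike when turned half round. May be absent
- module2: loose plug-in relay module, about 120 g: black base 64 (x) x 44 (y) x 16 mm high, on it centred a green housing 40 (x) x 26 (y) x 20 mm (36 mm high in all), with an orange label on top; origin at the centre of the underside, z up; alike when turned half round. May be absent
- module3: loose plug-in relay module, about 120 g: black base 64 (x) x 44 (y) x 16 mm high, on it centred a green housing 40 (x) x 26 (y) x 20 mm (36 mm high in all), with an orange label on top; origin at the centre of the underside, z up; alike when turned half round. May be absent
- tray: loose smooth aluminium scoop tray, 250 g, starts on the mat. Floor 4 mm thick, 100 wide (y), flat from x -40 to +70 mm; side walls and back wall (x +70) 30 mm high; at the front (-x) the floor ramps up 15 degrees to an open lip at x -75, 9 mm high. Tipped lip-down 50 degrees or more, the blocks slide out over the lip. Origin: underside, below the handle; z up
- tray_handle (a point): centre of the red bar handle that bridges the tray above its origin: 12 mm thick (x), 100 long (y), from 55 to 75 mm above the tray's underside (this point 65 mm above it); axes as the tray's
- block0: loose old terminal block, orange, 24 x 18 x 16 mm high, 20 g, starts in the tray; origin at the centre of the underside. May be absent
- block1: loose old terminal block, orange, 24 x 18 x 16 mm high, 20 g, starts in the tray; origin at the centre of the underside. May be absent
- block2: loose old terminal block, orange, 24 x 18 x 16 mm high, 20 g, starts in the tray; origin at the centre of the underside. May be absent
- block3: loose old terminal block, orange, 24 x 18 x 16 mm high, 20 g, starts in the tray; origin at the centre of the underside. May be absent
- block4: loose old terminal block, orange, 24 x 18 x 16 mm high, 20 g, starts in the tray; origin at the centre of the underside. May be absent
- bin: grey open scrap bin, fixed to the table, outside 150 (x) x 200 (y) x 90 mm high, walls 5 mm; origin at the centre of its underside
- mat: blue mat, fixed, 190 (x) x 150 (y) x 3 mm thick; origin at the centre of its underside
- screwdriver: red-handled screwdriver lying between robot and panel, a bystander; about 200 mm long
- mug: blue mug, a bystander; origin at the centre of its foot; 80 mm wide, 90 mm high
- tape: yellow roll of tape lying flat, a bystander; 84 mm across, 20 mm high; origin at the centre of its underside
Things that resemble listed ones, but are neither listed nor needed, are in the scene too. Several things have the shape of the tray; the one meant has the colours described above.

How it is judged:
By the outcome, as a careful person would: the job done as asked, in the order asked, and still so for the second after the job is handed in, with the robot touching nothing.
Of module0, module1, module2, module3 only 3 to 4 are there at a start; the rules pass over those that are not, and their reading is None.
Of block0, block1, block2, block3, block4 only 3 to 5 are there at a start; the rules pass over those that are not, and their reading is None.
At some moment in a run one of module0, module1, module2, module3 may be knocked a few centimetres aside while the robot is not near it.
It also fails if it takes over 208 s, if anything falls off the work surface, if the arm or the gripper's body presses on something with over 40 N, if the wrist force passes 120 N, or if a joint passes its speed limit or range.

## Working session

There is one attempt and no reset: what is moved stays moved. The work goes in short steps, each a Python script; the robot and the scene stay as the last script left them, time stands still between calls to the robot, and variables do not carry over. Pictures are saved under pics/ and viewed, at most 14 in all, crops included, and the job is handed in when it is done.

```bash
ls; mkdir -p pics
python3 - <<'E'
from rig import bot
import cv2
s=bot.read_state();print(s)
for n in("top","side"):
    c=bot.read_camera(n);cv2.imwrite(f"pics/{n}0.png",c["image"])
    print(n,c["fovy"],c["cx"],c["cy"],c["eye"],c["attitude"])
w=bot.read_camera("wrist");print(w["fovy"],w["mount"])
E
```

```text
pics
{'clock': 0.0, 'joint_positions': array([ 1.27842140e+00,  3.00477568e-01,  1.52161195e+00,  2.15999572e-05,
        1.32069884e+00, -6.65996620e-02]), 'qvel': array([ 0.00053192,  0.00093044, -0.00031496,  0.00063479,  0.00050489,
       -0.0009089 ]), 'effort': array([-3.58019046e-03, -5.43489540e+01, -3.61790013e+01, -1.99092260e-04,
        3.96896736e-03,  4.85964975e-06]), 'ee_pos': array([123.05800014, 535.82872446, 249.70469494]), 'tool_rot': array([-1.17025656e-04,  1.12650659e-01,  9.93634476e-01, -5.86378567e-04]), 'ft_force': array([-1.08617216,  0.52271496, -0.08450162]), 'moment': array([-0.00280638,  0.04838952,  0.00702347]), 'grip_force': 0.0, 'grip_width': 85.53125274365725}
top 53.51956275491511 314.2020156058817 203.96098496289778 [ 309.21702024  103.04844244 1531.35340926] [-0.05008324  0.70667498 -0.70410854  0.04830425]
side 47.89595622862423 315.94255852270027 202.84611046242173 [  56.42925751 -909.22051103 1046.16182546] [-0.4104408   0.8882152  -0.18738359  0.0865997 ]
62.078291585672496 [[-7.51434061e-05 -9.53071561e-01 -3.02745097e-01  7.48253757e+01]
 [ 9.99999862e-01 -2.29316900e-04  4.73705509e-04  9.30850171e-01]
 [-5.20899817e-04 -3.02745019e-01  9.53071446e-01 -1.21958661e+02]
 [ 0.00000000e+00  0.00000000e+00  0.00000000e+00  1.00000000e+00]]
```

View pics/top0.png

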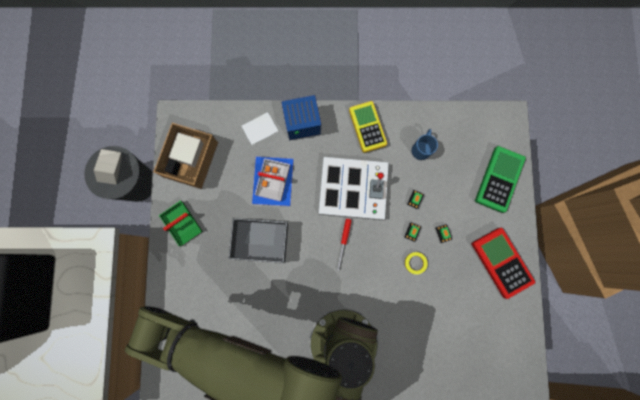

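View pics/side0.png

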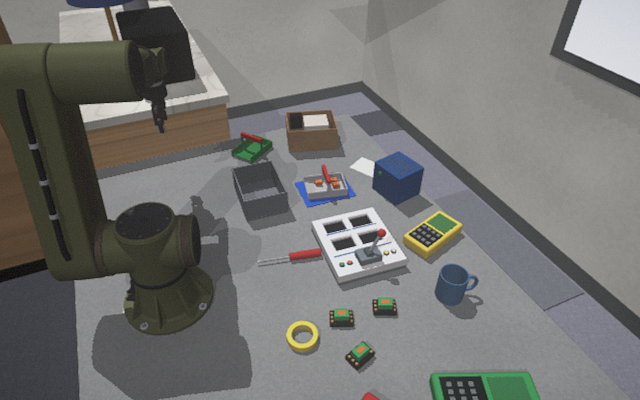

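Scene: the trays are a silver one with a red handle on the blue mat at top (272,181), and a green look-alike at (181,223). The silver one fits the description, and I'll confirm it with a crop. I see modules at (415,199), (412,232) and (444,233), the panel at (353,188), the bin at (260,240) and the lever ball at (380,176).

```bash
cat > h.py <<'E'
from rig import bot
import numpy as np, cv2
from scipy.spatial.transform import Rotation as R
def q2R(q): return R.from_quat(np.r_[q[1:],q[0]]).as_matrix()
def R2q(M): q=R.from_matrix(M).as_quat(); return np.r_[q[3],q[:3]]
def down(a):
    "tool down, closing line (tool y) at world angle a; flipped so the last joint stays near middle"
    y=np.array([np.cos(a),np.sin(a),0]);z=np.array([0,0,-1.]);return R2q(np.c_[np.cross(y,z),y,z])
class Cam:
    def __init__(s,name):
        st=bot.read_state() if name=="wrist" else None
        c=bot.read_camera(name);s.img=c["image"];s.dep=c["depth"]
        s.hsv=cv2.cvtColor(s.img,cv2.COLOR_BGR2HSV)
        s.f=200/np.tan(np.radians(c["fovy"]/2));s.c=np.array([c["cx"],c["cy"]])
        if name=="wrist":
            M=c["mount"];T=q2R(st["tool_rot"]);s.R=T@M[:3,:3];s.e=T@M[:3,3]+st["ee_pos"]
        else: s.R=q2R(c["attitude"]);s.e=np.array(c["eye"])
    def plane(s,px,z):
        px=np.atleast_2d(np.asarray(px,float));d=np.c_[(px-s.c)/s.f,np.ones(len(px))]@s.R.T
        return s.e+d*((z-s.e[2])/d[:,2])[:,None]
    def cloud(s):
        v,u=np.mgrid[:400,:640];d=s.dep
        return (np.dstack([(u-s.c[0])/s.f*d,(v-s.c[1])/s.f*d,d])@s.R.T)+s.e
    def pix(s,p):
        q=(np.asarray(p)-s.e)@s.R;return q[:2]/q[2]*s.f+s.c
    def mask(s,lo,hi): return cv2.inRange(s.hsv,np.array(lo),np.array(hi))
    def blobs(s,m,amin=30):
        cs,_=cv2.findContours(m,cv2.RETR_EXTERNAL,cv2.CHAIN_APPROX_NONE)
        return [c[:,0,:] for c in cs if cv2.contourArea(c)>amin]
def rect(P):
    "min-area rectangle of world points: centre, long, short, angle of the long side"
    (cx,cy),(w,h),a=cv2.minAreaRect(P[:,:2].astype(np.float32));a=np.radians(a)
    if w<h: w,h,a=h,w,a+np.pi/2
    return np.array([cx,cy]),w,h,(a+np.pi/2)%np.pi-np.pi/2
E
python3 - <<'E'
from h import *
t=Cam("top")
for n,p,z in[("panel",(353,188),40),("m",(415,199),36),("m",(412,232),36),("m",(444,233),36),("tray",(272,181),40),("bin",(260,240),50),("ball",(380,176),132),("mug",(425,146),45),("scr",(345,240),10)]: print(n,t.plane(p,z)[0].round())
cv2.imwrite("pics/cropt.png",cv2.resize(t.img[140:270,140:320],None,fx=4,fy=4))
# survey with the wrist camera, camera offset 75 mm in tool x
for i,(x,y) in enumerate([(400,50),(400,-250)]):
    for a in (0,np.pi):
        j=bot.ik([x,y,300],down(a));print(x,y,a,None if j is None else np.round(j,2))
E
```

```text
panel [580. -41.  40.]
m [ 539. -277.   36.]
m [ 413. -262.   36.]
m [ 410. -382.   36.]
tray [606. 269.  40.]
bin [381. 309.  50.]
ball [ 608. -129.  132.]
mug [ 745. -320.   45.]
scr [384. -11.  10.]
400 50 0 [ 0.03 -0.08  1.82 -0.    1.4   0.03]
400 50 3.141592653589793 None
400 -250 0 [-0.64  0.09  1.66 -0.    1.4  -0.64]
400 -250 3.141592653589793 [-0.64  0.09  1.66 -0.    1.4   2.51]
```

View pics/cropt.png

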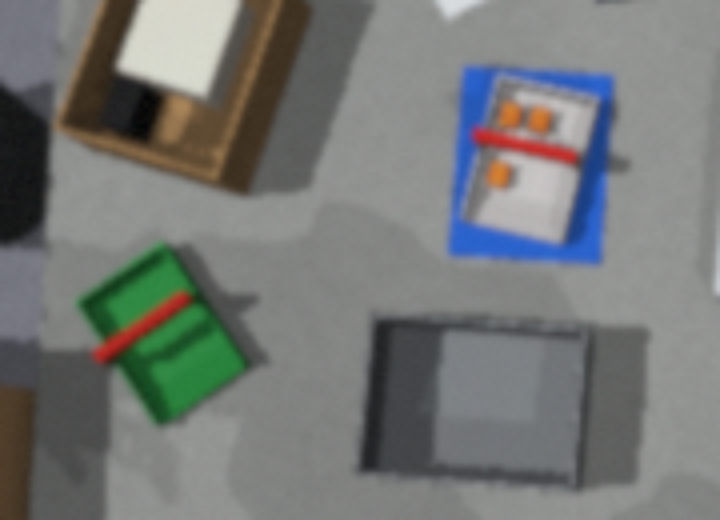

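Crop: the tray is silver with a red handle, holds three orange blocks, sits on the blue mat, and its lip points down towards the bin. The look-alike is green. Next is a close wrist survey.

Run:
```python
from h import *
P=[]
for n,x,y,z in[("tray",560,220,330),("panel",560,-90,300),("mod",470,-350,300)]:
    bot.move_to([x,y,z],down(0));bot.dwell(.2);c=Cam("wrist")
    np.savez(f"{n}.npz",img=c.img,dep=c.dep,R=c.R,e=c.e,c=c.c,f=c.f)
    P.append(c.img)
print(bot.read_state()["clock"])
cv2.imwrite("pics/w0.png",cv2.resize(np.vstack(P),None,fx=.5,fy=.5,interpolation=cv2.INTER_AREA))
t=Cam("top");cv2.imwrite("pics/top1.png",t.img)
```

```text
5.175
```

View pics/w0.png

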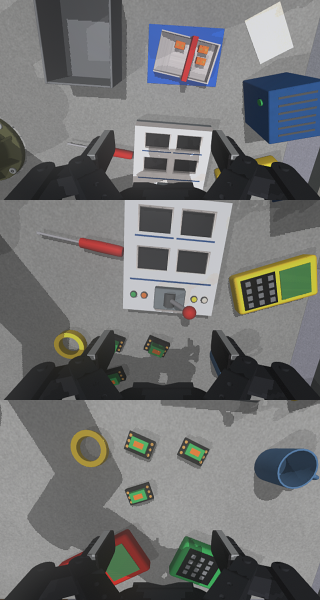

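View pics/top1.png

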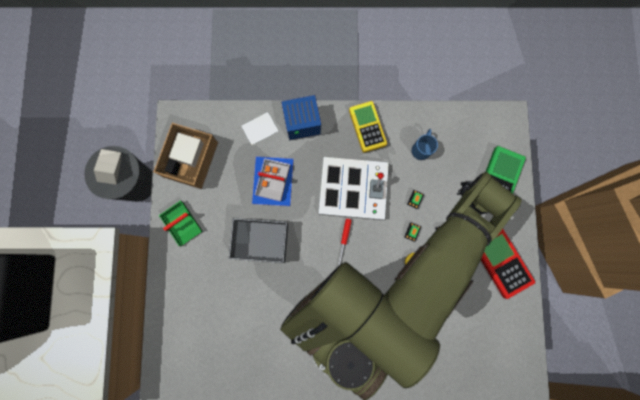

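Only three modules are present, and nothing was hidden under the arm. In the wrist views, the tray is at (187,57), the pockets sit at the centre of the second image with the ball at (189,312), and the modules are in the third image at (140,445), (193,452) and (139,493). Now I'll measure.

```bash
cat >> h.py <<'E'
class Saved(Cam):
    def __init__(s,n):
        z=np.load(n+".npz")
        for k in("img","dep","R","e","c"): setattr(s,k,z[k])
        s.f=float(z["f"]);s.hsv=cv2.cvtColor(s.img,cv2.COLOR_BGR2HSV)
def fit2d(src,dst):
    "rigid 2D fit dst ~ Rot(a) src + t"
    a,b=src-src.mean(0),dst-dst.mean(0);th=np.arctan2((a[:,0]*b[:,1]-a[:,1]*b[:,0]).sum(),(a*b).sum())
    M=np.array([[np.cos(th),-np.sin(th)],[np.sin(th),np.cos(th)]]);t=dst.mean(0)-M@src.mean(0)
    return t,th,np.abs(dst-src@M.T-t).max()
def modules(c):
    "orange labels with their green housing's top rectangle: centre, l, w, long-side angle"
    out=[]
    g=c.mask((50,80,50),(80,255,255))|c.mask((3,120,120),(20,255,255))
    g=cv2.morphologyEx(g,cv2.MORPH_OPEN,np.ones((5,5)))
    for b in c.blobs(g,150):
        r=rect(c.plane(b,36))
        if 28<r[1]<58 and 18<r[2]<44: out.append(r+(b.mean(0).round(),))
    return out
E
python3 - <<'E'
from h import *
p=Saved("panel");cl=p.cloud()
d=p.mask((0,0,0),(179,255,95));R_=[]
for b in p.blobs(d,800):
    r=rect(p.plane(b,40));
    if 55<r[1]<85 and 38<r[2]<60: R_.append(r[0]);print("pocket",b.mean(0).round(),r)
for n in("mod",):
    c=Saved(n)
    for m in modules(c): print("mod",m)
red=p.mask((0,140,90),(6,255,255))|p.mask((174,140,90),(179,255,255))
for b in p.blobs(red,100):
    m=np.zeros_like(red);cv2.drawContours(m,[b.reshape(-1,1,2)],-1,255,-1);q=cl[m>0];print("red",b.mean(0).round(),np.median(q,0).round(1),q.max(0).round(),p.plane(b,132).mean(0).round(1))
t=Saved("tray");tl=t.cloud()
red=t.mask((0,140,90),(6,255,255))|t.mask((174,140,90),(179,255,255))
for b in t.blobs(red,300):
    m=np.zeros_like(red);cv2.drawContours(m,[b.reshape(-1,1,2)],-1,255,-1);q=tl[m>0];print("handle",b.mean(0).round(),np.median(q,0).round(1),q.max(0).round(),rect(t.plane(b,75)))
for b in t.blobs(t.mask((100,150,60),(125,255,255)),500): print("blue",b.mean(0).round(),rect(t.plane(b,3)))
# bin rim by depth
for nm,cc in(("bin",tl),):
    q=cc.reshape(-1,3);q=q[(q[:,2]>82)&(q[:,2]<96)&(abs(q[:,0]-381)<130)&(abs(q[:,1]-309)<150)];print(nm,len(q),q.min(0),q.max(0),rect(q))
q=cl.reshape(-1,3);q=q[(abs(q[:,2]-40)<3)&(abs(q[:,0]-580)<160)&(abs(q[:,1]+41)<170)];print("face",rect(q))
E
```

```text
pocket [384. 124.] (array([628.65362549, -42.95809174]), 66.08609771728516, 46.04559326171875, np.float64(-0.08673755880722656))
pocket [306. 117.] (array([540.57824707, -35.32569885]), 66.02806091308594, 45.93487548828125, np.float64(-0.08872720645762477))
pocket [395.  48.] (array([635.59204102,  35.29710007]), 65.98736572265625, 46.231468200683594, np.float64(-0.08566483752014253))
pocket [311.  40.] (array([547.20391846,  42.79953766]), 66.19949340820312, 46.01686477661133, np.float64(-0.08538294191875817))
mod (array([ 413.0213623 , -383.21902466]), 40.75151062011719, 29.34514808654785, np.float64(0.3017672772012179), array([276., 193.]))
mod (array([ 543.99871826, -281.26431274]), 41.316017150878906, 25.687578201293945, np.float64(-0.4314058644560994), array([389., 104.]))
mod (array([ 419.12084961, -266.23480225]), 39.98945236206055, 26.1986083984375, np.float64(-0.397634052356695), array([276.,  90.]))
red [379. 225.] [ 610.9 -123.8  141.7] [623. -11. 422.] [ 612.7 -128.2  132. ]
red [201.  93.] [419.4  -9.7  21.9] [563.   9. 422.] [459.6 -10.2 132. ]
handle [245. 308.] [440.
[... 177 characters left out ...]
76.3] [638. 321. 452.] (array([621.27435303, 272.74057007]), 98.90206146240234, 11.67762279510498, np.float64(1.3370532079216773))
blue [561. 213.] (array([922.38128662, 130.2795105 ]), 229.43008422851562, 177.14755249023438, np.float64(-1.2926347435744092))
blue [368. 108.] (array([617.8369751, 274.5350647]), 188.0457763671875, 148.09390258789062, np.float64(-0.05801576592488544))
bin 3023 [299.77701347 211.89303017  82.00040512] [461.72414686 386.47154991  90.70410773] (array([380.45819092, 303.81774902]), 175.4576416015625, 151.4117889404297, np.float64(1.5027143445817295))
face (array([609.71789551, -41.61717224]), 270.74334716796875, 250.43753051757812, np.float64(-0.08488160184355031))
```

Every measured size matches its given value: pockets 66x46 for 68x48, mat 188x148, handle 99x12, and the ball sits within 3 mm of where ON predicts. Next I'll switch the panel off.

```bash
cat >> h.py <<'E'
POC=np.array([[-45,0],[45,0],[-45,80],[45,80.]])
_obs=np.array([[540.58,-35.33],[628.65,-42.96],[547.20,42.80],[635.59,35.30]])
T0,YAW,_res=fit2d(POC,_obs)
def pan(x,y,z): return np.r_[T0+np.array([[np.cos(YAW),-np.sin(YAW)],[np.sin(YAW),np.cos(YAW)]])@[x,y],z]
def lever(s):
    "push the ball towards panel s*x to its stop"
    q=down(YAW+np.pi/2);bot.move_gripper(0)
    bot.move_to(pan(-s*78,-85,220),q);bot.servo_line(pan(-s*78,-85,133))
    hit=bot.servo_line(pan(-s*34,-85,133),speed=80)
    hit=bot.servo_line(pan(s*32,-85,133),speed=50,until_force=10)
    st=bot.read_state();print("stop",hit,(st["ee_pos"]-pan(0,-85,0)).round(1),st["ft_force"].round(1))
    bot.servo_line(pan(-s*45,-85,133));bot.servo_line(pan(-s*45,-85,240))
def ball():
    c=Cam("wrist");m=c.mask((0,140,60),(6,255,255))|c.mask((174,140,60),(179,255,255))
    for b in c.blobs(m,150):
        p=c.plane(b,132).mean(0);d=R.from_euler("z",-YAW).apply(p-pan(0,0,132));
        if abs(d[1]+85)<30 and abs(d[0])<70: print("ball in panel",d.round(1))
    return c
E
python3 - <<'E'
from h import *
print("panel",T0,YAW,_res if 0 else "")
lever(-1)
bot.move_to(pan(-30,-100,330),down(YAW+np.pi/2));bot.dwell(.2)
c=ball();cv2.imwrite("pics/off.png",c.img);print(bot.read_state()["clock"])
E
```

```text
panel [584.57105175 -39.8998274 ] -0.0859545082715878 
stop True [-17.1   1.5 133.6] [ 5.4 -0.4  1.9]
ball in panel [-38.5 -82.5   0. ]
11.7583
```

View pics/off.png

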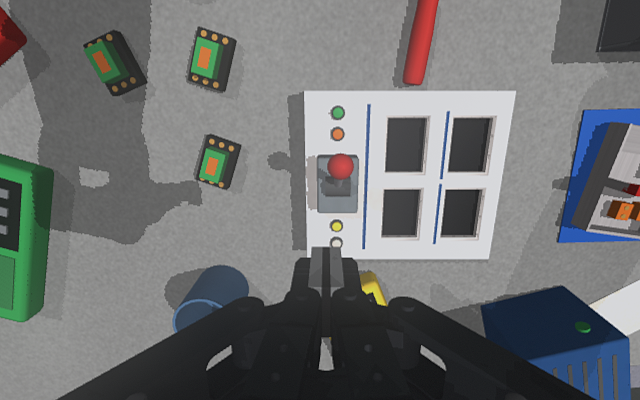

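The lever is at OFF: the ball is at (340,166), -38.5 mm in the panel frame, exactly as predicted, and the modules haven't moved. Now the first module, with a close look before the grasp and another above the pocket.

```bash
cat >> h.py <<'E'
def look_mod(xy):
    "module nearest xy from the wrist: label centre, top rectangle (colour and depth agree)"
    c=Cam("wrist");best=None
    o=cv2.morphologyEx(c.mask((3,120,110),(20,255,255)),cv2.MORPH_OPEN,np.ones((3,3)))
    cl=c.cloud()
    for b in c.blobs(o,80):
        (u,v),_,_=cv2.minAreaRect(b);p=c.plane((u,v),36)[0,:2]
        k=(np.hypot(*(cl[...,:2]-p).transpose(2,0,1))<30)&(abs(cl[...,2]-36)<5)
        if k.sum()<200: continue
        r=rect(cl[k]);g=c.mask((45,60,40),(85,255,255))&(k*255).astype(np.uint8)
        cand=(np.hypot(*(p-xy)),p,r)
        if best is None or cand[0]<best[0]: best=cand
    print("label",best[1].round(1),"rect",best[2][0].round(1),np.round(best[2][1:],2));return best[1],best[2],c
def pick(xy,ang):
    bot.move_gripper(55);xy=np.asarray(xy,float)
    for z in(190,160):
        a=ang+np.pi/2
        bot.move_to(np.r_[xy,z],down(a));bot.dwell(.15)
        p,r,c=look_mod(xy);xy=p
        if not(34<r[1]<48 and 20<r[2]<34): print("SIZE?"); 
        ang=r[3]
        if ang<-.9: ang+=np.pi
    bot.move_to(np.r_[xy,110],down(ang+np.pi/2))
    hit=bot.servo_line(np.r_[xy,37],speed=80,until_force=8)
    bot.move_gripper(10,40);s=bot.read_state();print("pick",hit,s["ee_pos"].round(1),s["grip_width"],s["grip_force"])
    bot.servo_line(np.r_[xy,230]);s=bot.read_state();print("held",s["grip_width"],s["clock"])
E
python3 - <<'E'
from h import *
pick((544,-281.3),-.431)
bot.move_to(pan(45,80,200),down(YAW+np.pi/2));bot.dwell(.2)
c=Cam("wrist");cv2.imwrite("pics/held1.png",c.img)
E
```

```text
label [ 544.7 -281.7] rect [ 544.4 -281.8] [40.33 25.82 -0.42]
label [ 544.3 -281.2] rect [ 544.6 -281.2] [39.97 25.3  -0.43]
pick False [ 544.6 -281.4   37.6] 24.79283774047043 41.30351364612579
held 25.32648199949528 16.975
```

View pics/held1.png

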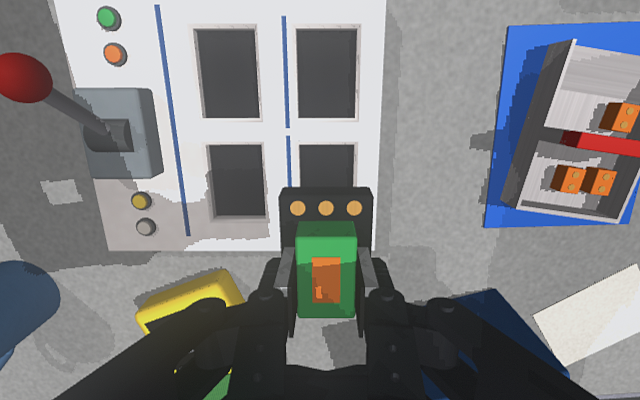

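The module is held by its housing with the base's front edge at row 187, columns 281-372. Pockets are visible at (227,73), (327,73) and (237,181). I'll check the in-hand offset and the pocket positions from this same pose before lowering.

```bash
cat >> h.py <<'E'
def check_pockets(c):
    for b in c.blobs(c.mask((0,0,0),(179,255,95)),800):
        r=rect(c.plane(b,40))
        if 60<r[1]<75 and 41<r[2]<54:
            for i,p in enumerate(POC):
                e=r[0]-pan(*p,0)[:2]
                if np.hypot(*e)<15: print("pocket",i,"seen minus model",e.round(1),"ang",round(r[3]-YAW,3))
E
python3 - <<'E'
from h import *
c=Cam("wrist");s=bot.read_state();check_pockets(c)
T=q2R(s["tool_rot"]);z=s["ee_pos"][2]-21
for u in((281,188),(372,188)): print(((c.plane(u,z)[0]-s["ee_pos"])@T).round(1))
cl=(c.cloud()-s["ee_pos"])@T
k=(abs(cl[...,2]-1)<3)&(abs(cl[...,0])<24)&(abs(cl[...,1])<16);print("top",k.sum(),rect(cl[k]) if k.sum()>9 else"")
k=(abs(cl[...,2]-21)<4)&(abs(cl[...,0])<45)&(abs(cl[...,1])<30);q=cl[k];print("base",k.sum(),np.percentile(q,[1,99],axis=0).round(1),rect(q))
E
```

```text
pocket 1 seen minus model [-2.1  2.6] ang -0.002
pocket 0 seen minus model [1.  2.6] ang -0.001
pocket 2 seen minus model [0.5 0.1] ang -0.002
[ 34.8 -19.5  21. ]
[34.8 21.1 21. ]
top 4689 (array([-0.36411858,  0.0273056 ]), 39.97435760498047, 31.889976501464844, np.float64(-0.0016389093348347927))
base 3601 [[  5.1 -21.2  17.7]
 [ 31.3  21.8  24.7]] (array([15.67444897,  0.32057762]), 43.92649459838867, 31.80762481689453, np.float64(1.570229472956873))
```

In hand it's centred within 0.5 mm, and the pockets agree with the model to within about 1-2 mm. Lowering it in.

```bash
cat >> h.py <<'E'
OFF=np.array([.2,.6,0])
def place(i,zg=37.6):
    x,y=POC[i];q=down(YAW+np.pi/2)
    s=bot.read_state()["ee_pos"]
    if np.hypot(*(s-pan(x,y,0))[:2])>5: bot.move_to(pan(x,y,200)+OFF,q)
    bot.servo_line(pan(x,y,90)+OFF)
    ok=False
    for dx,dy in[(0,0),(1.5,0),(-1.5,0),(0,1.5),(0,-1.5),(2,2),(-2,2),(2,-2),(-2,-2)]:
        bot.servo_line(pan(x+dx,y+dy,84)+OFF,speed=60)
        hit=bot.servo_line(pan(x+dx,y+dy,zg+26.5)+OFF,speed=30,until_force=12);z=bot.read_state()["ee_pos"][2]
        print("down",(dx,dy),hit,"bottom at",round(z-zg,1),bot.read_state()["ft_force"].round(1))
        if z-zg<29.5: ok=True;break
    if not ok: print("NOT SEATED");return False
    bot.dwell(.1);bot.move_gripper(45);bot.servo_line(pan(x,y,220));return True
def press(i):
    "closed fingers push the module's top down, gently"
    bot.move_gripper(0);bot.move_to(pan(*POC[i],120),down(YAW+np.pi/2))
    bot.servo_line(pan(*POC[i],76),speed=40,until_force=15);print("press tip z",(bot.read_state()["ee_pos"][2]-bot.tip_reach).round(1));bot.servo_line(pan(*POC[i],200))
E
python3 - <<'E'
from h import *
if place(3):
    bot.move_to(pan(-20,60,270),down(YAW+np.pi/2));bot.dwell(.2);c=Cam("wrist");check_pockets(c)
    cl=c.cloud();k=(np.hypot(*(cl[...,:2]-pan(45,80,0)[:2]).transpose(2,0,1))<25)&(cl[...,2]>58)&(cl[...,2]<72);print("top z",np.median(cl[k],0),rect(cl[k]))
print(bot.read_state()["clock"])
E
```

```text
down (0, 0) True bottom at 28.0 [-2.1 -0.5  5. ]
pocket 3 seen minus model [-0.9  0. ] ang -0.002
pocket 1 seen minus model [-2.8  1.8] ang -0.003
pocket 2 seen minus model [-0.9 -0.1] ang -0.001
pocket 0 seen minus model [-0.2  1.7] ang -0.001
top z [635.25221531  36.97039377  62.41432586] (array([636.13275146,  37.27939606]), 39.990901947021484, 25.475629806518555, np.float64(-0.08095370555179215))
22.55
```

Seated: the bottom is at 28.0, the pocket floor. On to the other two.

Run:
```python
from h import *
pick((419.1,-266.2),-.398)
if place(2):
    pick((413,-383.2),.30)
    place(0)
bot.move_to(pan(-30,30,330),down(YAW+np.pi/2));bot.dwell(.2);c=Cam("wrist");cl=c.cloud()
for i in(0,2,3):
    k=(np.hypot(*(cl[...,:2]-pan(*POC[i],0)[:2]).transpose(2,0,1))<25)&(cl[...,2]>58)&(cl[...,2]<72);r=rect(cl[k]);print(i,"top z",np.median(cl[k][:,2]),(r[0]-pan(*POC[i],0)[:2]).round(1),np.round(r[1:],2))
cv2.imwrite("pics/seated.png",c.img);print(bot.read_state()["clock"])
```

```text
label [ 377.7 -274.4] rect [ 377.5 -274.6] [39.35 26.15 -0.39]
label [ 377.1 -274.6] rect [ 377.3 -274.5] [40.63 25.67 -0.4 ]
pick False [ 377.4 -274.8   37.5] 24.608436152245563 40.25356471538544
held 24.841207416480323 27.9833
down (0, 0) True bottom at 27.9 [-2.  -0.3  8. ]Traceback (most recent call last):
  File "<stdin>", line 4, in <module>
  File "h.py", line 89, in pick
    bot.move_to(np.r_[xy,z],down(a));bot.dwell(.15)
    ~~~~~~~~~~~^^^^^^^^^^^^^^^^^^^^^
rig.MotionError: the arm cannot take that pose within its joint ranges
```

The nudge hit that module, and the close look followed it. The third just needs the opposite half-turn of the wrist.

```bash
sed -i 's/a=ang+np.pi\/2$/a=ang-np.pi\/2/; s/down(ang+np.pi\/2))/down(ang-np.pi\/2))/' h.py; grep -n "ang-np" h.py
python3 - <<'E'
from h import *
pick((413,-383.2),.30)
place(0)
bot.move_to(pan(-30,30,330),down(YAW+np.pi/2));bot.dwell(.2);c=Cam("wrist");cl=c.cloud()
for i in(0,2,3):
    k=(np.hypot(*(cl[...,:2]-pan(*POC[i],0)[:2]).transpose(2,0,1))<25)&(cl[...,2]>58)&(cl[...,2]<72);r=rect(cl[k]);print(i,"top z",np.median(cl[k][:,2]),(r[0]-pan(*POC[i],0)[:2]).round(1),np.round(r[1:],2))
cv2.imwrite("pics/seated.png",c.img);print(bot.read_state()["clock"])
E
```

```text
88:        a=ang-np.pi/2
94:    bot.move_to(np.r_[xy,110],down(ang-np.pi/2))
label [ 413.6 -385.2] rect [ 413.6 -385.3] [39.76 26.06  0.31]
label [ 413.7 -385.5] rect [ 413.3 -385.6] [40.45 25.41  0.3 ]
pick False [ 413.9 -385.7   37.6] 25.319271282611005 41.13376021385193
held 25.279995194301225 38.6833
down (0, 0) True bottom at 38.8 [0.1 0.2 0.3]
down (1.5, 0) True bottom at 37.5 [-1.1 -0.6  1.9]
down (-1.5, 0) True bottom at 36.1 [-1.9 -0.3  2.6]
down (0, 1.5) True bottom at 35.4 [-0.7 -2.2  1.9]
down (0, -1.5) True bottom at 34.2 [-2.   0.   3.4]
down (2, 2) True bottom at 39.9 [-0.5 -0.3  6.9]
down (-2, 2) True bottom at 39.5 [-0.3 -0.7  7. ]
down (2, -2) True bottom at 34.3 [-1.7  0.7  6.1]
down (-2, -2) True bottom at 33.2 [-2.2  0.1  5. ]
NOT SEATED
0 top z nan [-539.7   36. ] [0. 0. 0.]
2 top z 62.38138133892511 [0.6 1. ] [39.17 26.05 -0.08]
3 top z 62.3820285593703 [ 1.  10.9] [39.76  5.45 -0.04]
49.3
  return _methods._mean(a, axis=axis, dtype=dtype,
  ret = ret.dtype.type(ret / rcount)
```

View pics/seated.png

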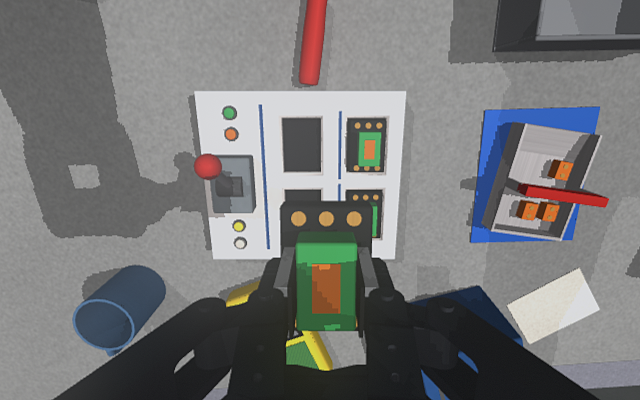

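Not seated: it stopped at 33-39 mm on the rim, and the module is still held. I'll measure its offset in the hand and the open pocket at (301,145).

```bash
cat >> h.py <<'E'
def inhand():
    c=Cam("wrist");s=bot.read_state();T=q2R(s["tool_rot"]);cl=(c.cloud()-s["ee_pos"])@T
    k=(abs(cl[...,2]-1)<6)&(abs(cl[...,0])<28)&(abs(cl[...,1])<12);q=cl[k];r=rect(q)
    print("top x",np.percentile(q[:,0],[1,99]).round(1),"ang",round(r[3],3),"z slope",np.polyfit(q[:,0],q[:,2],1).round(3))
    k=(abs(cl[...,2]-21)<6)&(cl[...,0]>22)&(cl[...,0]<45)&(abs(cl[...,1])<30);q=cl[k]
    print("base",np.percentile(q,[1,99],axis=0).round(1).tolist());return c
E
python3 - <<'E'
from h import *
bot.move_to(pan(-45,-0,200)+OFF,down(YAW+np.pi/2));bot.dwell(.2)
c=inhand();s=bot.read_state();print(s["grip_width"],(s["ee_pos"]-pan(-45,0,200)).round(1))
bot.move_to(pan(-20,0,290)+OFF,down(YAW+np.pi/2));bot.dwell(.2)
c=inhand();check_pockets(c)
for b in c.blobs(c.mask((0,0,0),(179,255,80)),500): 
    r=rect(c.plane(b,40));print(b.mean(0).round(),r[0]-pan(-45,0,0)[:2],r[1:])
cv2.imwrite("pics/dbg.png",c.img)
E
```

```text
top x [-22.7  16.1] ang -0.0 z slope [0.151 1.004]
base [[22.1, -20.3, 23.0], [25.3, 22.0, 26.8]]
25.264049404038516 [0.8 0.8 1.4]
top x [-22.5  16.3] ang 0.0 z slope [0.15  1.438]
base [[22.0, -20.3, 23.2], [25.5, 22.0, 26.9]]
pocket 2 seen minus model [-0.8 -0.4] ang -0.0
pocket 0 seen minus model [-0.8  0.3] ang -0.003
[605. 223.] [124.31481853 325.01286243] (49.0384521484375, 26.138399124145508, np.float64(-0.252200156808013))
[345. 317.] [214.54443279  12.66322254] (846.0921630859375, 312.2991943359375, np.float64(1.4842949903763598))
[630. 169.] [ 58.58807292 337.58064197] (70.4337387084961, 31.210731506347656, np.float64(0.1906160712728009))
[549. 176.] [ 66.50994792 262.98226856] (138.50201416015625, 55.118553161621094, np.float64(-0.23337214053337085))
[397. 145.] [ 6.03137126 79.20438312] (64.98625946044922, 47.54497528076172, np.float64(-0.08674554829049708))
[325. 140.] [-0.78796467  0.11073993] (64.16205596923828, 45.530052185058594, np.float64(-0.06849037796633084))
[586.  22.] [-98.60836873 275.77958606] (105.2793960571289, 33.99516677856445, np.float64(1.4849726317157304))
```

View pics/dbg.png

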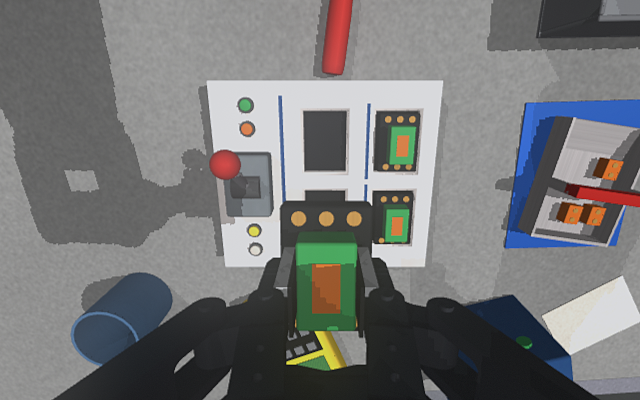

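It's tilted in the hand by 0.15 rad and shifted 3 mm by the failed tries; the seated modules at (400,147) and (393,218) look fine. I'll set it down flat on clear table, then regrasp with the hand orientation that worked before.

```bash
sed -i 's/a=ang-np.pi\/2$/a=ang+np.pi\/2/; s/down(ang-np.pi\/2))/down(ang+np.pi\/2))/; s/move_gripper(10,40)/move_gripper(10,60)/' h.py
python3 - <<'E'
from h import *
q=down(YAW+np.pi/2)
bot.servo_line(pan(-20,0,300));bot.move_to([430,-270,200],q)
bot.servo_line([430,-270,55],q)
print(bot.servo_line([430,-270,37],q,speed=20,until_force=5),bot.read_state()["ee_pos"].round(1))
bot.move_gripper(50);bot.servo_line([430,-270,160],q)
pick((430,-270),YAW)
bot.move_to(pan(-45,0,200)+OFF,q);bot.dwell(.2)
inhand();print(bot.read_state()["clock"])
E
```

```text
True [ 430.  -270.    39.1]
label [ 437.4 -269.9] rect [ 437.5 -269.7] [39.93 25.68 -0.1 ]
label [ 437.3 -269.9] rect [ 437.6 -270.2] [40.18 25.62 -0.08]
pick False [ 437.6 -270.1   37.6] 24.76062339962011 59.915395975112915
held 24.59464417178288 59.7167
top x [-19.2  19.8] ang -0.0 z slope [0.014 3.153]
base [[22.1, -21.0, 21.3], [31.9, 21.6, 26.5]]
60.975
```

Run:
```python
from h import *
ok=place(0);print(ok)
bot.move_to(pan(-30,30,330),down(YAW+np.pi/2));bot.dwell(.2);c=Cam("wrist");cl=c.cloud()
for i in(0,2,3):
    k=(np.hypot(*(cl[...,:2]-pan(*POC[i],0)[:2]).transpose(2,0,1))<25)&(cl[...,2]>58)&(cl[...,2]<72);r=rect(cl[k]);q=cl[k];A=np.linalg.lstsq(np.c_[q[:,:2]-q[:,:2].mean(0),np.ones(len(q))],q[:,2],rcond=None)[0]
    print(i,"top z",np.median(q[:,2]),(r[0]-pan(*POC[i],0)[:2]).round(1),np.round(r[1:],2),"slope",A.round(3))
cv2.imwrite("pics/seated2.png",c.img);print(bot.read_state()["clock"])
```

```text
down (0, 0) True bottom at 28.0 [-3.  -0.1  7.4]
True
0 top z 62.37209688368523 [-0.1  1.1] [39.57 26.11 -0.09] slope [ 5.0000e-03 -2.0000e-03  6.2352e+01]
2 top z 62.40208481081527 [0.4 0.9] [39.08 26.05 -0.09] slope [6.0000e-03 3.0000e-03 6.2364e+01]
3 top z 62.434424756699116 [0.2 0.9] [40.26 25.37 -0.06] slope [1.4000e-02 3.0000e-03 6.2368e+01]
65.1083
```

View pics/seated2.png

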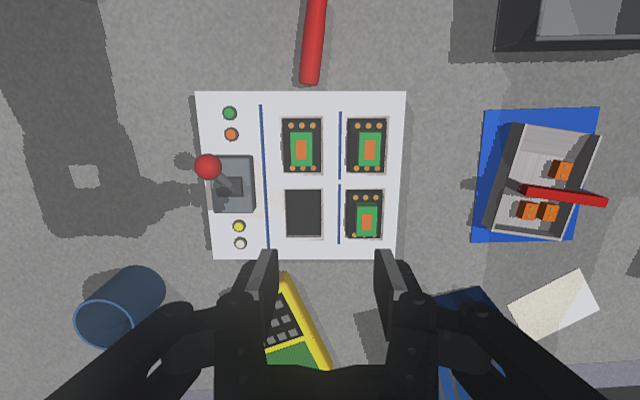

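All three are flat at the same height, at (301,146), (366,145) and (364,214). Lever ON next, then check the tray-pour kinematics.

```bash
cat >> h.py <<'E'
def tq(psi,th):
    "tool attitude holding the tray by its handle, tray x at world angle psi, lip tipped down th"
    return R2q((R.from_euler("z",psi)*R.from_euler("y",-th)).as_matrix()@np.array([[0,1,0],[1,0,0],[0,0,-1.]]))
E
python3 - <<'E'
from h import *
lever(1)
bot.move_to(pan(-30,-100,330),down(YAW+np.pi/2));bot.dwell(.2);ball();print(bot.read_state()["clock"])
B=np.array([380.5,309.])
for psi in np.arange(-1.4,2.0,.2):
    r=[]
    for th in(0,30,50,60,65):
        t=np.radians(th)
        lip=R.from_euler("z",psi).apply(R.from_euler("y",-t).apply([-75,0,-56]))
        p=np.r_[B,115]+R.from_euler("z",psi).apply([25,0,0])-lip if th else np.r_[B,200]
        j=bot.ik(p,tq(psi,t));r.append(None if j is None else j.round(2).tolist())
    print(round(psi,1),[i is not None for i in r],r[-1])
E
```

```text
stop True [ 11.8  -1.  132.3] [-8.3  0.2  8.3]
ball in panel [ 39.5 -83.7   0. ]
70.7417
-1.4 [True, True, True, True, True] [0.91, 0.62, 1.48, -0.78, 1.88, 2.41]
-1.2 [True, True, True, True, True] [0.95, 0.57, 1.58, -0.88, 1.76, 2.34]
-1.0 [True, True, True, True, True] [0.98, 0.5, 1.68, -0.98, 1.63, 2.29]
-0.8 [True, True, True, True, False] None
-0.6 [True, True, True, False, False] None
-0.4 [True, True, False, False, False] None
-0.2 [True, True, False, False, False] None
-0.0 [True, True, False, False, False] None
0.2 [True, True, False, False, False] None
0.4 [True, True, False, False, True] [0.74, 0.03, 2.32, 3.94, 0.44, 2.54]
0.6 [True, True, True, False, False] None
0.8 [True, True, True, True, False] None
1.0 [True, True, True, True, True] [0.36, 0.04, 2.31, 1.94, 0.62, -2.32]
1.2 [True, True, True, True, True] [0.27, 0.09, 2.25, 1.68, 0.82, -2.24]
1.4 [True, True, True, True, True] [0.22, 0.16, 2.17, 1.49, 1.0, -2.22]
1.6 [True, True, True, True, True] [0.19, 0.23, 2.08, 1.33, 1.17, -2.23]
1.8 [True, True, True, True, True] [0.18, 0.31, 1.98, 1.2, 1.32, -2.25]
```

The lever is back ON: the ball reads +39.5 against 38.4 predicted, and the tool travel between the two stops gives 77 mm, a full swing. Next: hover over the tray, refine the handle, grasp, carry level to the bin and check before pouring.

```bash
cat >> h.py <<'E'
def handle():
    c=Cam("wrist");m=c.mask((0,140,60),(6,255,255))|c.mask((174,140,60),(179,255,255))
    for b in c.blobs(m,200):
        r=rect(c.plane(b,78))
        if 85<r[1]<112 and 8<r[2]<20: print("handle",r);return r,c
    return None,c
E
python3 - <<'E'
from h import *
psi=-.234;xy=np.array([621,273.]);bot.move_gripper(50)
for z in(260,220):
    bot.move_to(np.r_[xy,z],tq(psi,0));bot.dwell(.2);r,c=handle()
    if r: xy=r[0];psi=r[3]-np.pi/2 if r[3]>0 else r[3]+np.pi/2
    for b in c.blobs(c.mask((100,150,60),(125,255,255)),8000): print("mat",rect(c.plane(b,3)))
cv2.imwrite("pics/hover.png",c.img)
bot.move_to(np.r_[xy,130],tq(psi,0))
print("hit",bot.servo_line(np.r_[xy,68],speed=60,until_force=8))
bot.move_gripper(4,80);s=bot.read_state();print(s["ee_pos"],s["grip_width"],s["grip_force"],psi)
bot.servo_line(np.r_[xy,220],speed=100)
bot.servo_line([480,290,220],tq(.6,0),speed=90);bot.servo_line([381,314,220],tq(1.503,0),speed=70);bot.dwell(.2)
t=Cam("top");s=bot.read_state();print("held",s["grip_width"],s["ft_force"],s["clock"])
v=Cam("side");cv2.imwrite("pics/carry.png",np.hstack([cv2.resize(t.img[120:300,180:360],(400,400)),cv2.resize(v.img[60:260,180:380],(400,400))]))
E
```

```text
handle (array([621.64526367, 273.87246704]), 98.75253295898438, 11.083605766296387, np.float64(1.3393818759788427))
mat (array([892.83728027, 104.7124176 ]), 259.33056640625, 175.47911071777344, np.float64(-1.5282200999705013))
handle (array([621.37145996, 274.10684204]), 97.9701919555664, 11.174654006958008, np.float64(1.3412929603770838))
mat (array([875.01177979,  94.00984192]), 279.4520568847656, 151.21852111816406, np.float64(-1.526027494477904))
mat (array([618.20056152, 275.01605225]), 187.66555786132812, 148.1088409423828, np.float64(-0.058593405565323664))
hit False
[621.54029762 274.16831215  68.4326466 ] 10.85985368228284 78.84536147117615 -0.22950336641781277
held 10.611054582433027 [-0.9520689   0.32201636 -2.82442253] 81.4333
```

View pics/carry.png

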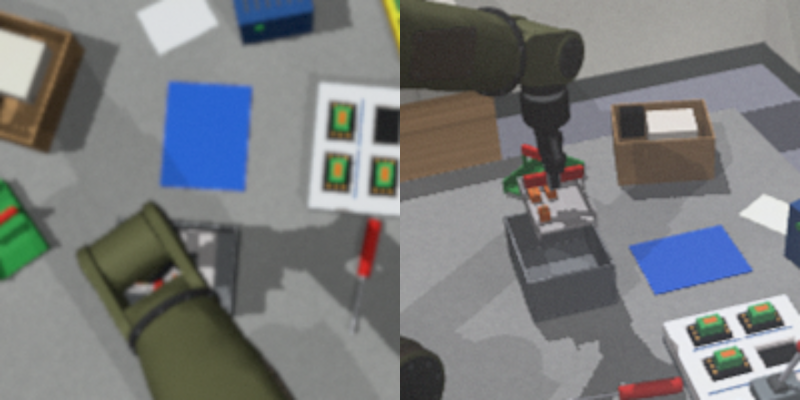

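The tray hangs level over the bin with the blocks in it and the lip towards -y. Pouring.

Run:
```python
from h import *
psi=1.503;B=np.array([381.3,314,115.])
Z=R.from_euler("z",psi)
def pose(th,d=25):
    t=np.radians(th);return B+Z.apply([d,0,0])-Z.apply(R.from_euler("y",-t).apply([-75,0,-56])),tq(psi,t)
p,q=pose(0);p[2]=215;bot.servo_line(p,q,speed=80)
for th in(15,30,42,54,66):
    p,q=pose(th);print(th,p.round(),bot.ik(p,q) is not None)
    if th<25:p[2]=max(p[2],190)
    bot.servo_line(p,q,speed=60)
bot.dwell(1)
s=bot.read_state();print(s["ft_force"],s["grip_width"],s["clock"])
v=Cam("side");cv2.imwrite("pics/pour.png",cv2.resize(v.img[60:260,160:400],None,fx=3,fy=3))
```

```text
15 [387. 397. 189.] True
30 [385. 376. 201.] True
42 [384. 357. 207.] True
54 [383. 338. 209.] True
66 [382. 318. 206.] True
[ 0.05904392 -0.42990226 -2.95913387] 10.224241781889098 86.5083
```

View pics/pour.png

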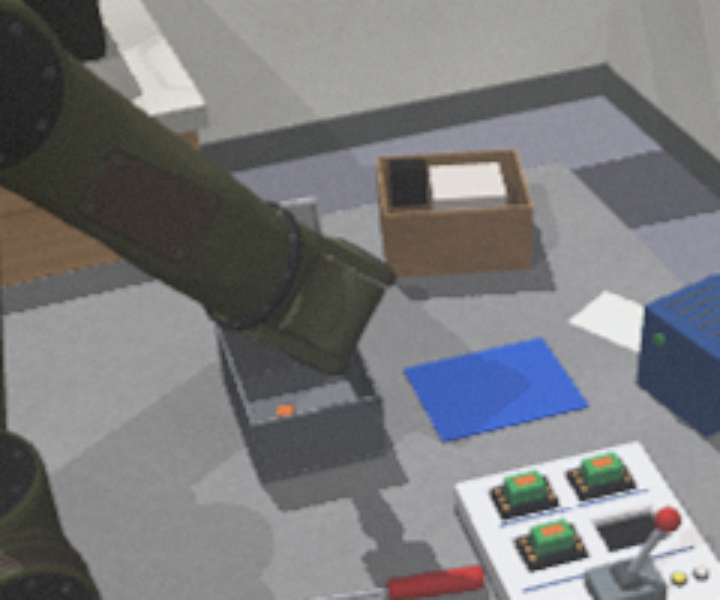

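One block is visible in the bin at (285,410); the arm hides the rest. I'll level the tray, set it on the mat centre squared to the mat, then check the bin and the tray.

Run:
```python
from h import *
psi=1.503;B=np.array([381.3,314,115.]);Z=R.from_euler("z",psi)
for th in(50,30,15,0):
    t=np.radians(th);p=B+Z.apply([25,0,0])-Z.apply(R.from_euler("y",-t).apply([-75,0,-56]));p[2]=max(p[2]+15,215)
    bot.servo_line(p,tq(psi,t),speed=80)
m=[618.1,274.8]
bot.servo_line([480,300,220],tq(.7,0),speed=90);bot.servo_line(m+[200],tq(-.058,0),speed=90)
bot.servo_line(m+[80],speed=80);print(bot.servo_line(m+[67.4],speed=20,until_force=4),bot.read_state()["ee_pos"])
bot.move_gripper(40);bot.servo_line(m+[230],speed=100);bot.dwell(.2)
r,c=handle();W=[c.img]
bot.move_to([400,250,330],tq(0,0));bot.dwell(.2);c=Cam("wrist");W.append(c.img)
cv2.imwrite("pics/end.png",cv2.resize(np.vstack(W),None,fx=.7,fy=.7,interpolation=cv2.INTER_AREA))
print(bot.read_state()["clock"])
```

```text
True [618.02302311 274.79411126  68.40266488]
handle (array([620.67791748, 274.18405151]), 98.517333984375, 10.809440612792969, np.float64(1.51337537789948))
97.8833
```

View pics/end.png

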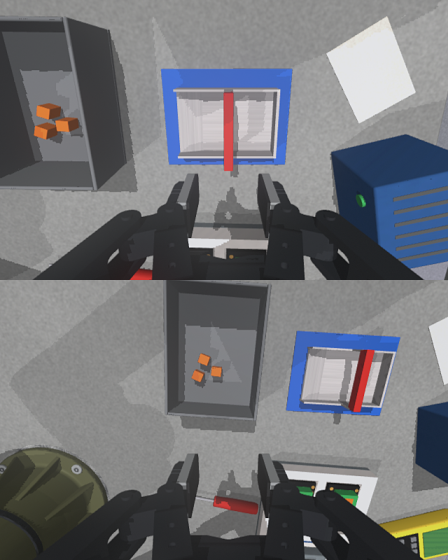

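All three blocks lie in the bin at (55,120), and the tray stands empty on the mat at (228,125). The panel was ON with the modules seated in the last side view, and the arm is clear. Handing in.

```bash
python3 -c "
from h import *
bot.dwell(.5);print(bot.finish_job())"
```

```text
the job is handed in; nothing more can be done
None
```

I handed the job in at about 98 s of the 208 s allowed: panel switched off, all three relay modules seated flat at the pocket floor (the third needed a regrasp), panel back on, the three old blocks in the bin, the tray upright in the middle of its mat, and the screwdriver, mug and tape not touched.

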